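# Turn the leaf of the assortment binder on the macaron counter

### The arm

A 6-joint arm with a two-finger parallel gripper is mounted at the origin on the work surface. World frame = base frame: x ahead of the robot, y to its left, z up, the work surface at z = 0. Lengths are in m, angles in rad, forces in N, time in s.
With the tool pointing down it reaches from about 0.3 to 0.775 m from the base axis. Payload 14.6 kg.
Tool frame: the origin (TCP) lies between the finger pads; the fingertips stand ctrl.tip_extent ahead of it and the grasp point (between the pads) lies 3 mm ahead of it (ctrl.tip_extent is the distance from the TCP to the fingertips, in m); z points along the fingers, y is the line along which they close (so a half turn about z gives the same grasp; the last joint's range is limited). The gripper opens to 94 mm and grips with 3 to 60 N. Pads are 16 mm wide; open, the fingers measure 119 mm over their backs; the gripper's body (75 mm by 177 mm) begins 78 mm behind the grasp point.
Start: joints at [1.184, 0.3, 1.521, -0, 1.321, -0.067], TCP at [0.173, 0.522, 0.189] pointing down, gripper open.
Joint ranges: [-3.03, 3.03], [-0.79, 2.21], [0.23, 2.52], [-1.04, 4.18], [0, 3.07], [-2.55, 2.55]. Speed limits (rad/s): [2.22, 2.22, 2.57, 3.14, 3.14, 3.14].

### API

Orientations are given as [roll, pitch, yaw] about the fixed x, y, z axes, in that order (R = Rz(yaw) Ry(pitch) Rx(roll)).
In Python, from station import ctrl gives the robot as it stands.
- The arm moves only by the tool shift_gripper, called after "Request:" by a JSON object that holds its "name" and its "arguments". Schema: {"type":"object","properties":{"segments":{"type":"array","items":{"type":"object","properties":{"pos":{"type":"array","items":{"type":"number"},"minItems":3,"maxItems":3},"rotvec":{"type":"array","items":{"type":"number"},"minItems":3,"maxItems":3}},"additionalProperties":false},"minItems":1,"maxItems":10},"aperture":{"type":"number"},"clamp_n":{"type":"number"},"only":{"type":"string"},"quiet":{"type":"boolean"},"lines":{"type":"string"}},"required":["segments"],"additionalProperties":false}. segments is a list of rows, 1 to 10 of them, each an object with the fields pos (a list: dx, dy, dz in m), rotvec (a list: a rotation vector rx, ry, rz in rad); a field left out counts as zero; each row shifts and turns the commanded pose from where the row before left it, along the tool's axes as they then stand; what a row does not reach is not made up. A row lasts 1/10 s, in which the tool goes at most 0.05 m and 0.15 rad, less where a joint would pass 70% of its speed; a pose out of reach is approached as far as the arm can. aperture is the finger opening in m, set as the call begins (left out keeps the last). The fingers move at their own pace and stop on an object; clamp_n is the grip in N (left out, the last holds). Time passes only in rows, so rows that do not move let the fingers close. The tool returns the time, the measured TCP pose, the force, the opening and the grip force at its end. only (a regular expression) keeps the lines of the reply that match it, lines (a string "A,B") keeps lines A to B, and quiet returns only ok. Input that does not fit is refused with a message, and nothing moves.
- ctrl.get_obs(): the state, without advancing time (a new reading comes with each control period).
- ctrl.camera(name): name is "scene" or "top"; returns a dict with "pixels" (480x640x3 uint8, blue, green, red), "fx", "fy", "cx", "cy" (pixels), "extrinsics" (4x4, takes a point from camera to world coordinates). Camera axes: x right, y up, looking along -z (the intrinsics and any distortion apply to the point x, -y, -z); pixel columns grow to the right and rows downward; lengths in m; the calibration is good to about 2 mm. A picture is of the moment at which its call begins. There is no depth.
- ctrl.hand_in(): hands the job in; it is judged then, once.
The state is a dict: "time_s": time; "qpos": joint angles; "joint_vel": joint speeds; "tau": joint torques, N m; "ee_pos": TCP position; "eef_rot": TCP orientation; "force": force on the tool from outside, world axes, zero at the start; "moment": the same for the moment, N m; "grip_width": finger opening in m; "grip_force": force on a finger pad.
Only numpy, scipy, OpenCV 4.12 (cv2) and the standard library are available. Lean on these libraries where they do the work, as an engineer would, in place of code of your own. Each camera call takes 0.05 s, during which the arm holds its last target. There are 200 camera calls.

### The job

Two ring binders lie open on the pastry counter, one large and one small. In the larger one, turn the stiff tabbed cardboard leaf over the rings, from the right-hand pages (as seen from the robot) to lie flat on the left-hand pages, so that the assortment pictured on its other face shows. Leave the leaf of the smaller binder lying where it is.

Things in the scene. Friction and masses are not known exactly. Their poses are not given: they have to be found in the camera images.
- menu_binder: Larger open ring binder, fixed: black cover 174 x 270 mm, 3 mm thick; a paper block each side of the rings, top 18 mm above the counter, outer edge 118 mm from the ring line. Origin on the counter under the middle of the ring line; x along the rings (away from the robot, yaw within 15 deg), y to the left-hand pages, z up. Three steel rings, 38 mm high, at x = -50, 0, 50 mm.
- menu_leaf (a joint): Angle of the larger binder's leaf (rad): 0 flat on the right-hand (-y) pages, its start; pi/2 upright; pi flat on the left-hand (+y) pages. Hinge line parallel to binder x, 20.5 mm above its origin. Swings freely, falls to the side it leans to. Rigid brown card, 4 mm thick, 160 mm along the rings, outer edge 128 mm from the hinge line, about 90 g.
- menu_leaf_tab (a point): Point on the leaf's tab, at binder x = -20 mm, 146 mm from the hinge line, mid-thickness. The tab is a flat tongue in the leaf's plane, 30 mm wide (along the rings), 4 mm thick, 32 mm out beyond the leaf's edge; this point is 18 mm out. It hangs free beyond the paper, with finger room beside its width; pinched across the width it pivots between the fingers as the leaf turns.
- price_leaf (a joint): Angle of the smaller binder's leaf (rad), same meaning: 0 = flat on its right-hand pages, where it starts and must stay. That binder, on the other side of the counter, has a cover of 114 x 174 mm, two rings, a leaf 100 mm along the rings, outer edge 80 mm from its hinge line, and a tab 18 mm wide.

How it is judged:
By the outcome, as a careful person would: the job done as asked, in the order asked, and still so for the second after the job is handed in, with the robot touching nothing.
It also fails if it takes over 43 s, if anything falls off the work surface, if the arm or the gripper's body presses on something with over 40 N, if the wrist force passes 120 N, or if a joint passes its speed limit or range.

## Working session

There is one attempt and no reset: what is moved stays moved. The work goes in short steps, Python scripts to look and compute and a tool call to move; the robot and the scene stay as the last step left them, time stands still between calls to the robot, and variables do not carry over. Pictures are saved under pics/ and viewed, at most 10 in all, crops included, and the job is handed in when it is done.

```bash
ls; mkdir -p pics; python3 - <<'E'
from station import ctrl
import cv2
print(ctrl.tip_extent, ctrl.get_obs())
for n in("scene","top"):
    c=ctrl.camera(n); cv2.imwrite(f"pics/{n}0.png",c["pixels"]); print({k:v for k,v in c.items() if k!="pixels"})
E
```

```text
pics
station.py
0.022 {'time_s': 0.0, 'qpos': array([ 1.18439547e+00,  3.00471835e-01,  1.52156279e+00, -3.28459111e-05,
        1.32069384e+00, -6.66059037e-02]), 'joint_vel': array([-3.28524145e-05, -1.96834639e-04,  6.89606972e-04,  3.63967606e-07,
       -3.86287515e-05, -9.17758984e-04]), 'tau': array([ 1.37691859e-03, -5.31815851e+01, -3.52737737e+01,  7.08990684e-02,
        2.44575430e-02, -1.11275856e-04]), 'ee_pos': array([0.17281615, 0.5218571 , 0.18889368]), 'eef_rot': array([-3.14045725e+00, -4.38511385e-05,  2.82180582e+00]), 'force': array([ 0.20432719, -0.15654886,  0.022268  ]), 'moment': array([0.02198114, 0.02174445, 0.02164458]), 'grip_force': 0.0, 'grip_width': 0.09413498771305817}
{'fx': 462.9183466331879, 'fy': 462.9183466331879, 'cx': 325.63543193083416, 'cy': 240.03763958441147, 'extrinsics': array([[-3.48208011e-01, -5.49433033e-01,  7.59522563e-01,
         1.13628254e+00],
       [ 9.37417245e-01, -2.04348285e-01,  2.81940928e-01,
         1.39302213e-01],
       [ 2.99474131e-04,  8.10163638e-01,  5.86203710e-01,
         5.04354911e-01],
       [ 0.00000000e+00,  0.00000000e+00,  0.00000000e+00,
         1.00000000e+00]])}
{'fx': 482.88273972580123, 'fy': 482.88273972580123, 'cx': 319.85123817975847, 'cy': 236.67250634710675, 'extrinsics': array([[-0.00301772,  0.98144551, -0.19171752,  0.35903462],
       [-0.99991626, -0.00537418, -0.01177251, -0.07202135],
       [-0.0125844 ,  0.19166593,  0.98137954,  0.96544256],
       [ 0.        ,  0.        ,  0.        ,  1.        ]])}
```

View pics/top0.png

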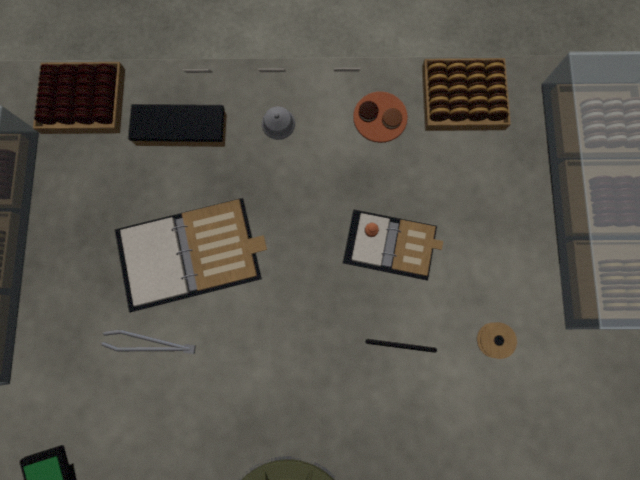

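View pics/scene0.png

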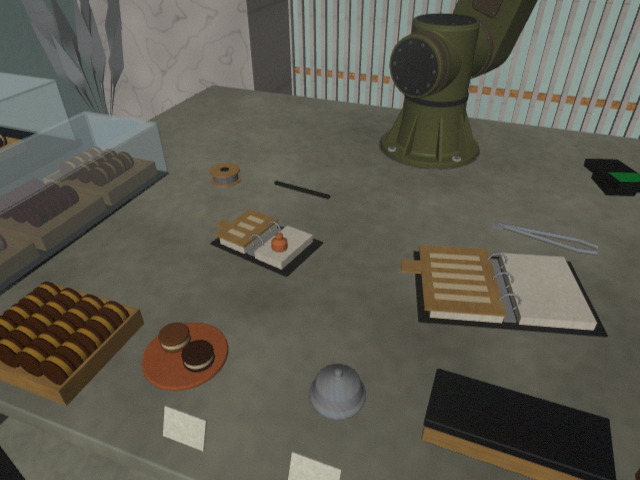

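The top view shows the large binder at about (116–260, 198–310), with its leaf on the right and its tab near (257,245). The small binder is at (345–437, 210–278). I'll enlarge both views of the large binder.

```bash
python3 - <<'E'
import cv2, numpy as np
a=cv2.imread("pics/top0.png")[190:318,108:278]; b=cv2.imread("pics/scene0.png")[235:345,395:610]
a=cv2.convertScaleAbs(cv2.resize(a,None,fx=4.5,fy=4.5,interpolation=cv2.INTER_CUBIC),alpha=1.5)
cv2.imwrite("pics/topc.png",a)
b=cv2.convertScaleAbs(cv2.resize(b,None,fx=3.7,fy=3.7,interpolation=cv2.INTER_CUBIC),alpha=1.3)
cv2.imwrite("pics/scenec.png",b)
E
```

```text
(no output)
```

View pics/topc.png

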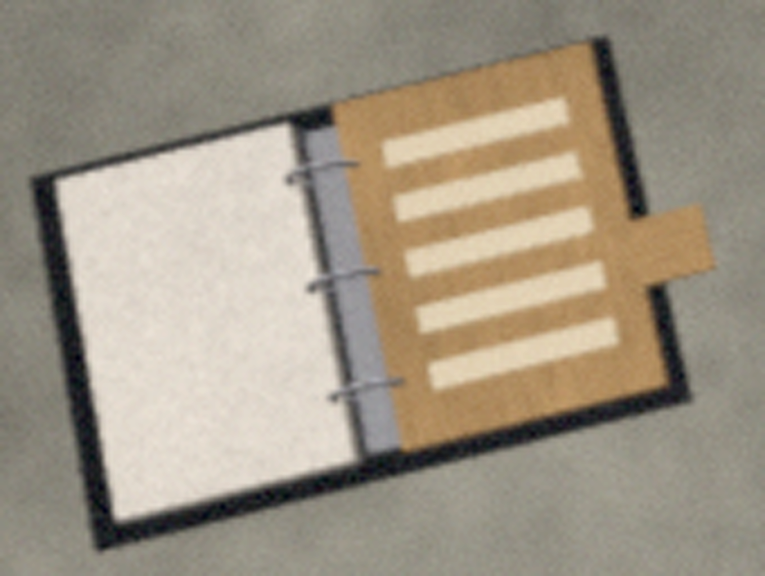

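View pics/scenec.png

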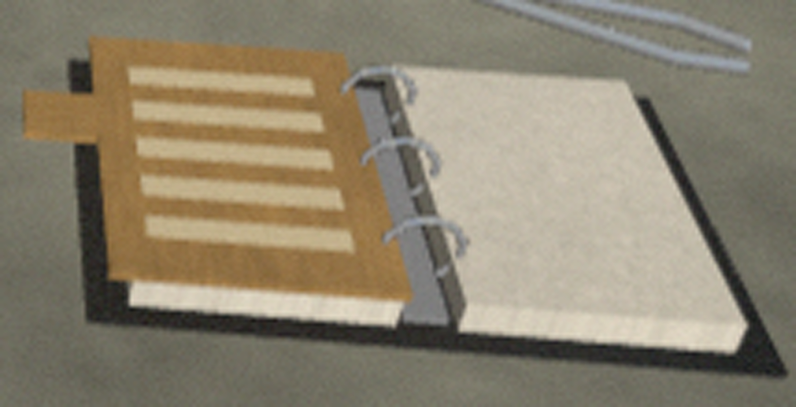

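The top crop shows cover corners at (32,178), (605,38), (690,400) and (98,548), and tab end corners at (702,204) and (716,268). The scene crop shows the leaf's outer corners at (90,37) and (110,280), and the tab end at (22,90) and (25,135). Next I fit the binder pose to all of these.

```bash
cat > h.py <<'E'
import numpy as np
from station import ctrl
from scipy.spatial.transform import Rotation as R
def proj(c,P):
    E=c["extrinsics"]; p=(np.atleast_2d(P)-E[:3,3])@E[:3,:3]
    return np.c_[c["cx"]+c["fx"]*p[:,0]/-p[:,2], c["cy"]-c["fy"]*p[:,1]/-p[:,2]]
def B(v,P):
    x,y,t=v; P=np.atleast_2d(P); return np.c_[x+P[:,0]*np.cos(t)-P[:,1]*np.sin(t), y+P[:,0]*np.sin(t)+P[:,1]*np.cos(t),P[:,2]]
E
python3 - <<'E'
from h import *
from scipy.optimize import least_squares
T=np.array([[87,135,3,32,178],[87,-135,3,605,38],[-87,-135,3,690,400],[-87,135,3,98,548],[80,-128,22.5,590,42],[-80,-128,22.5,668,385],[-5,-160,22.5,702,204],[-35,-160,22.5,716,268]],float)
S=np.array([[-80,-128,22.5,90,37],[80,-128,22.5,110,280],[-35,-160,22.5,22,90],[-5,-160,22.5,25,135],[87,-135,3,88,320],[87,135,3,785,373]],float)
ct,cs=ctrl.camera("top"),ctrl.camera("scene")
pt=T[:,3:]/4.5+[108,190]; ps=S[:,3:]/3.7+[395,235]
f=lambda v:np.r_[proj(ct,B(v,T[:,:3]/1e3))-pt,proj(cs,B(v,S[:,:3]/1e3))-ps].ravel()
r=least_squares(f,[.45,.15,.2],loss="soft_l1"); print(r.x,np.round(f(r.x).reshape(-1,2),1).tolist())
v=r.x
print("tab",B(v,[-.02,-.146,.0205]),"hinge",B(v,[-.02,0,.0205]),"end",B(v,[-.02,.146,.0205]))
print(ctrl.get_obs()["time_s"])
E
```

```text
[0.51343685 0.20842741 0.24677264] [[-0.8, -0.3], [0.3, -1.1], [0.3, -0.2], [-0.9, 0.7], [-0.6, -0.5], [-0.4, -0.5], [-0.7, -0.5], [-0.4, -0.4], [-0.7, -0.7], [-0.4, -2.4], [-0.2, -0.5], [-0.6, -1.3], [-0.6, -0.8], [1.1, -0.2]]
tab [[0.52970698 0.06196484 0.0205    ]] hinge [[0.49404274 0.20354189 0.0205    ]] end [[0.45837849 0.34511895 0.0205    ]]
0.2
```
Good. yaw 0.247 (14.1°, within 15). 

The fit is good to about 1 px, with a binder yaw of 14.1°. I turn the tool so its y axis lies along the rings. After that, tool x is binder +y, tool y is binder x, and tool z points down.

Request:
{"name": "shift_gripper", "arguments": {"segments": [{"rotvec": [0, 0, 0.1435]}, {"rotvec": [0, 0, 0.1435]}, {"rotvec": [0, 0, 0.1435]}, {"rotvec": [0, 0, 0.1435]}, {"rotvec": [0, 0, 0.1435]}, {"rotvec": [0, 0, 0.1435]}, {"rotvec": [0, 0, 0.1435]}, {}], "aperture": 0.07}}

```text
time_s: 1.0
ee_pos: [0.1729, 0.522, 0.1893]
eef_rot: [-3.141, 0.0, 1.815]
force: [-0.3, 0.5, 0.2]
grip_width: 0.0702
grip_force: 0.0
```

```bash
cat >> h.py <<'E'
V=np.array([0.51343685,0.20842741,0.24677264])
def to(by,bx,z):
    o=ctrl.get_obs(); M=R.from_euler("xyz",o["eef_rot"])
    d=B(V,[bx,by,z])[0]-o["ee_pos"]
    g=R.from_euler("xyz",[np.pi,0,V[2]+np.pi/2])
    e=(M.inv()*g).as_rotvec(); q=B((0,0,-V[2]),o["ee_pos"]-[V[0],V[1],0])[0]
    print("t",o["time_s"],"move",np.round(M.inv().apply(d),4),"turn",np.round(e,4),"TCP binder",np.round(q,4),"F",np.round(o["force"],1),"grip",o["grip_width"],o["grip_force"],"q",np.round(o["qpos"],2))
E
python3 -c "
from h import *
to(-.148,-.02,.10)"
```

```text
t 1.0 move [-0.5346  0.2351  0.0894] turn [-0.0002  0.0003 -0.0027] TCP binder [-0.2536  0.3873  0.1893] F [-0.3  0.5  0.2] grip 0.07023696852134878 0.0 q [ 1.18  0.3   1.52 -0.    1.32  0.94]
```

Request:
{"name": "shift_gripper", "arguments": {"segments": [{"pos": [-0.0356, 0.0157, 0]}, {"pos": [-0.0356, 0.0157, 0]}, {"pos": [-0.0356, 0.0157, 0]}, {"pos": [-0.0356, 0.0157, 0]}, {"pos": [-0.0356, 0.0157, 0]}, {"pos": [-0.0356, 0.0157, 0]}, {"pos": [-0.0356, 0.0157, 0]}, {"pos": [-0.0356, 0.0157, 0]}], "quiet": true}}

```text
ok
```

Request:
{"name": "shift_gripper", "arguments": {"segments": [{"pos": [-0.0356, 0.0157, 0]}, {"pos": [-0.0356, 0.0157, 0]}, {"pos": [-0.0356, 0.0157, 0]}, {"pos": [-0.0356, 0.0157, 0]}, {"pos": [-0.0356, 0.0157, 0]}, {"pos": [-0.0356, 0.0157, 0]}, {"pos": [-0.0356, 0.0157, 0], "rotvec": [0, 0, -0.0027]}, {"pos": [0, 0, 0.025]}, {"pos": [0, 0, 0.025]}, {}], "quiet": true}}

```text
ok
```

```bash
python3 - <<'E'
from h import *; import cv2
to(-.148,-.02,.032)
for n,(x,y) in {"top":(150,170),"scene":(360,180)}.items():
    c=ctrl.camera(n)["pixels"][y:y+150,x:x+200]; cv2.imwrite(f"pics/{n}1.png",cv2.convertScaleAbs(cv2.resize(c,None,fx=3.5,fy=3.5,interpolation=cv2.INTER_CUBIC),alpha=1.4))
E
```

```text
t 2.8 move [-0.0014  0.0003  0.1045] turn [-0.0053 -0.0011  0.006 ] TCP binder [-0.0198 -0.1467  0.1365] F [-0.1 -0.5 -0.1] grip 0.0701645113842646 0.0 q [ 0.05  0.32  1.63 -0.    1.2  -0.21]
```

View pics/scene1.png

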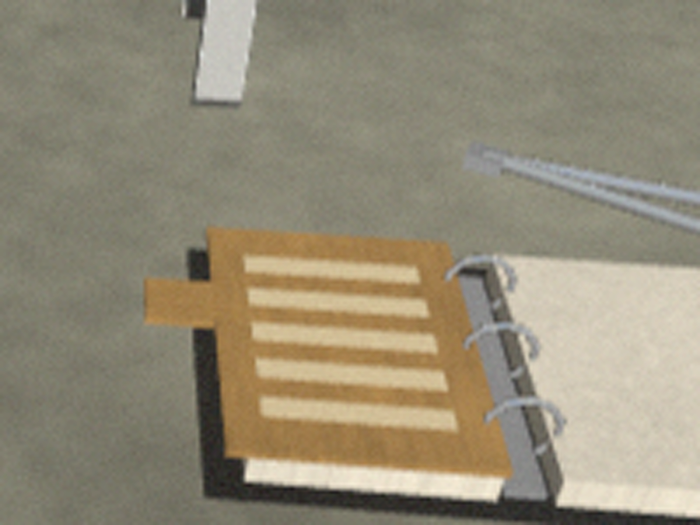

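The scene view shows a finger still high above, at crop (220,90), and the tab clear at (180,300). Now I descend around the tab.

Request:
{"name": "shift_gripper", "arguments": {"segments": [{"pos": [-0.0014, 0, 0.0245]}, {"pos": [0, 0, 0.02]}, {"pos": [0, 0, 0.02]}, {"pos": [0, 0, 0.02]}, {"pos": [0, 0, 0.02]}, {}], "quiet": true}}

```text
ok
```

```bash
python3 - <<'E'
from h import *; import cv2
to(-.148,-.02,.032)
o=[]
for n,(x,y) in {"top":(180,190),"scene":(360,200)}.items():
    c=ctrl.camera(n)["pixels"][y:y+110,x:x+110]; o.append(cv2.convertScaleAbs(cv2.resize(c,None,fx=3.6,fy=3.6,interpolation=cv2.INTER_CUBIC),alpha=1.4))
cv2.imwrite("pics/both2.png",np.hstack(o))
E
```

```text
t 3.5 move [-0.0002 -0.0014  0.0024] turn [-0.0017 -0.0003  0.0043] TCP binder [-0.0186 -0.1478  0.0344] F [ 0.3 -0.4  0.3] grip 0.07010665531366032 0.0 q [ 0.05  0.45  1.71 -0.    0.98 -0.21]
```

View pics/both2.png

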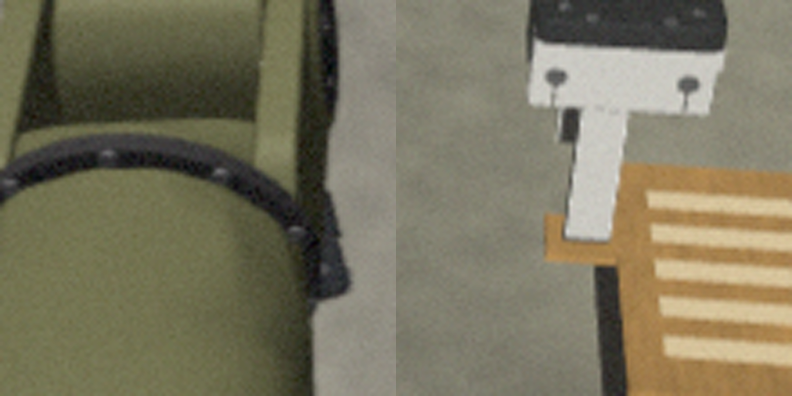

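```bash
python3 - <<'E'
from h import *
o=ctrl.get_obs(); M=R.from_euler("xyz",o["eef_rot"]); print(o["ee_pos"],o["eef_rot"])
c=ctrl.camera("scene")
for y in(-.06,-.035,0,.035,.06):
  for x in(-.008,.008):
    p=o["ee_pos"]+M.apply([x,y,.022]); print(x,y,np.round(p,3),np.round((proj(c,p)[0]-[360,200])*3.6+[396,0]))
print("tab corners",np.round((proj(c,B(V,[[-.005,-.16,.0225],[-.035,-.16,.0225],[-.005,-.128,.0225]]))-[360,200])*3.6+[396,0]).tolist())
E
```

```text
[0.53269964 0.06054688 0.03648229] [3.14008973e+00 3.32125735e-04 1.82122151e+00]
-0.008 -0.06 [0.477 0.038 0.014] [547. 172.]
0.008 -0.06 [0.473 0.053 0.014] [580. 174.]
-0.008 -0.035 [0.501 0.044 0.014] [548. 203.]
0.008 -0.035 [0.497 0.06  0.014] [582. 206.]
-0.008 0 [0.535 0.053 0.014] [550. 250.]
0.008 0 [0.531 0.068 0.014] [585. 252.]
-0.008 0.035 [0.569 0.061 0.015] [553. 300.]
0.008 0.035 [0.565 0.077 0.015] [589. 302.]
-0.008 0.06 [0.593 0.068 0.015] [554. 338.]
0.008 0.06 [0.589 0.083 0.015] [592. 340.]
tab corners [[544.0, 253.0], [543.0, 212.0], [616.0, 258.0]]
```

```bash
python3 - <<'E'
from h import *
o=ctrl.get_obs(); M=R.from_euler("xyz",o["eef_rot"]); print(o["time_s"],o["ee_pos"],o["grip_width"])
c=ctrl.camera("scene"); f=lambda p:np.round((proj(c,o["ee_pos"]+M.apply(p))[0]-[360,200])*3.6+[396,0])
for y in(.0885,.0375):
  for x in(.0885,.0375,-.0375): print(x,y,f([x,y,-.075]))
# scene1 prediction, TCP binder pose then
t=B(V,[-.0198,-.1467,.1365])[0]
print("scene1 tip",[np.round((proj(c,t+M.apply([0,y,.022]))[0]-[360,180])*3.5) for y in(.035,.0475)])
import cv2
d=np.abs(c["pixels"].astype(int)-cv2.imread("pics/scene0.png")).sum(2)>60
m=np.zeros(d.shape,bool); m[100:330,330:500]=1; ys,xs=np.nonzero(d&m); print(xs.min(),xs.max(),ys.max(),xs[ys>=ys.max()-1])
E
```

```text
3.65 [0.53290866 0.06055938 0.03673771] 0.06994135040875173
0.0885 0.0885 [839. 216.]
0.0375 0.0885 [702. 207.]
-0.0375 0.0885 [505. 195.]
0.0885 0.0375 [818. 138.]
0.0375 0.0375 [689. 131.]
-0.0375 0.0375 [504. 119.]
scene1 tip [array([198., 180.]), array([200., 197.])]
384 480 266 [406 407 408 409 410 411 412 413 414 415 416 417 418 419 416 417]
```

The reported pose puts the fingertip about 60 crop pixels lower than the picture shows it. I'll check that with an overlay before closing.

```bash
python3 - <<'E'
from h import *; import cv2
o=ctrl.get_obs(); M=R.from_euler("xyz",o["eef_rot"]); print(o["ee_pos"])
c=ctrl.camera("scene"); im=c["pixels"].copy()
im=cv2.convertScaleAbs(cv2.resize(im[120:300,340:480],None,fx=3.3,fy=3.3,interpolation=cv2.INTER_CUBIC),alpha=1.4)
def dot(p,col):
    u=(proj(c,o["ee_pos"]+M.apply(p))[0]-[340,120])*3.3; cv2.circle(im,tuple(int(a) for a in u),3,col,-1)
for y in(.035,-.035): dot([0,y,.022],(0,0,255)); dot([0,y,-.075],(255,0,0))
dot([0,0,0],(0,255,0))
t=cv2.imread("pics/top1.png"); t=cv2.resize(t,None,fx=.45,fy=.45)
out=np.zeros((594,462+t.shape[1],3),np.uint8); out[:im.shape[0],:im.shape[1]]=im; out[:t.shape[0],462:]=t
cv2.imwrite("pics/ov.png",out); print(out.shape)
E
```

```text
[0.53289179 0.06049416 0.03672393]
(594, 777, 3)
```

View pics/ov.png

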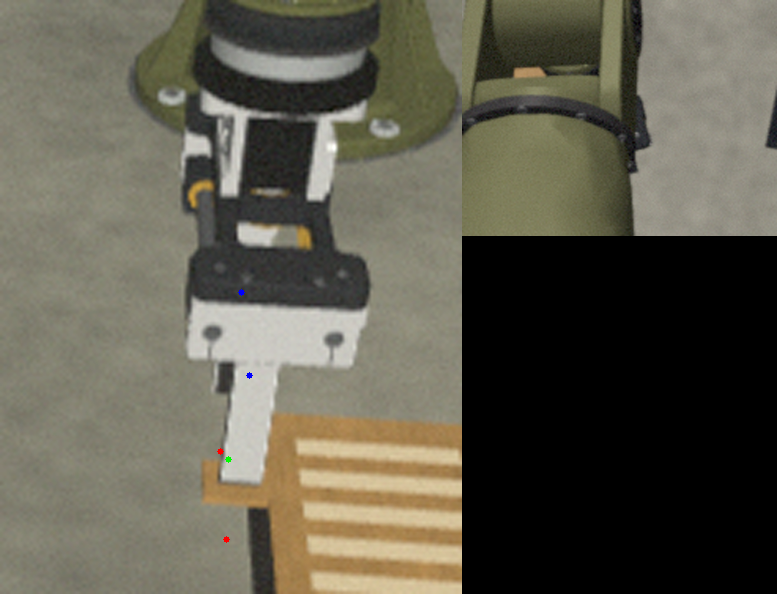

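```bash
python3 - <<'E'
from h import *
o=ctrl.get_obs(); M=R.from_euler("xyz",o["eef_rot"]); print(o["ee_pos"],o["qpos"],o["tau"],o["force"])
c=ctrl.camera("top"); s=ctrl.camera("scene")
for y in(-.0885,.0885):
  for x in(-.0375,.0375):
    for z in (-.075,-.13): print(x,y,z,np.round(proj(c,o["ee_pos"]+M.apply([x,y,z]))[0]),np.round(proj(s,o["ee_pos"]+M.apply([x,y,z]))[0]))
print("start TCP",proj(c,[.173,.522,.189]),proj(s,[.173,.522,.189]))
E
python3 - <<'E'
import cv2
from station import ctrl
c=ctrl.camera("top")["pixels"]
o=cv2.imread("pics/top0.png")
cv2.imwrite("pics/t3.png",cv2.convertScaleAbs(cv2.resize(c[150:350,130:360],None,fx=2.9,fy=2.9,interpolation=cv2.INTER_CUBIC),alpha=1.6))
E
```

```text
[0.53277168 0.06046497 0.03651429] [ 4.47022375e-02  4.46809393e-01  1.70727587e+00 -1.50154804e-05
  9.85180777e-01 -2.05011070e-01] [ 2.44337437e-02 -5.50806820e+01 -2.91890341e+01  5.83899335e-02
  5.19579195e-02 -1.35802451e-02] [ 0.16455377  0.30393261 -0.36280444]
-0.0375 -0.0885 -0.075 [284. 275.] [389. 191.]
-0.0375 -0.0885 -0.13 [281. 272.] [392. 161.]
0.0375 -0.0885 -0.075 [243. 286.] [434. 193.]
0.0375 -0.0885 -0.13 [237. 283.] [439. 164.]
-0.0375 0.0885 -0.075 [261. 183.] [390. 254.]
-0.0375 0.0885 -0.13 [257. 173.] [394. 221.]
0.0375 0.0885 -0.075 [222. 193.] [445. 258.]
0.0375 0.0885 -0.13 [215. 184.] [451. 224.]
start TCP [[-64.47264667 457.00044287]] [[722.98993526 128.07689099]]
```

View pics/t3.png

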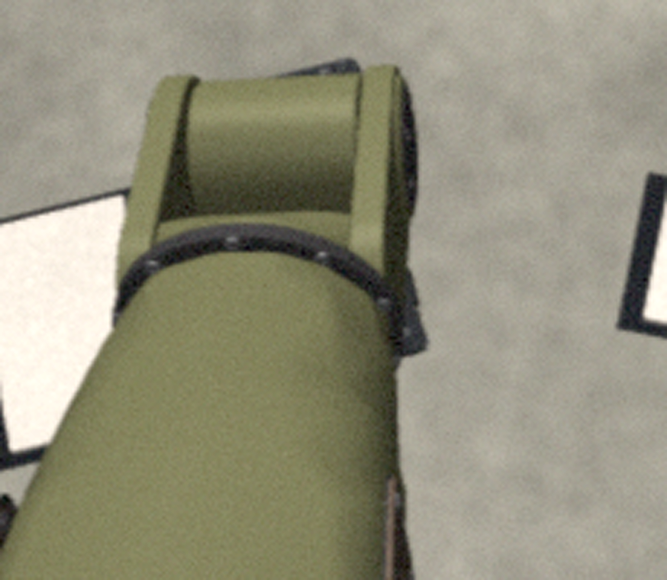

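The top view shows the gripper's body edge at (252,171) and (277,270), about where it should be. The scene view suggests the gripper is higher than reported. Closing gently in place settles it, because the width must stop at 30 mm if the tab lies between the pads.

Request:
{"name": "shift_gripper", "arguments": {"segments": [{}, {}, {}, {}, {}, {}], "aperture": 0.022, "clamp_n": 8}}

```text
time_s: 4.5
ee_pos: [0.5319, 0.0604, 0.0349]
eef_rot: [-3.142, -0.0, 1.82]
force: [-0.1, -0.4, -0.3]
grip_width: 0.0253
grip_force: 0.0
```

```bash
python3 - <<'E'
from h import *; import cv2
c=ctrl.camera("scene"); t=ctrl.camera("top")
print("origin",proj(c,[[0,0,0],[.09,0,0],[0,.09,0],[0,-.09,0]]).round(),proj(t,[[0,0,0],[.09,0,0]]).round())
b=cv2.imread("pics/scene0.png"); d=np.abs(c["pixels"].astype(int)-b).sum(2)>60
m=np.zeros(d.shape,bool); m[100:330,380:430]=1; ys,xs=np.nonzero(d&m); print(ys.max(),xs[ys>=ys.max()-1])
E
```

```text
origin [[428. 146.]
 [421. 160.]
 [464. 151.]
 [394. 141.]] [[288. 532.]
 [288. 479.]]
258 [406 410 411 412 413 414 415 416 417 418 414 415 416 417]
```

The fingers closed to 25 mm with no force, so the tab was not between the pads. The picture is right: the fingertips are about 30 mm higher than reported, and about 4 mm to +y. I reopen and go down in steps, watching the force.

Request:
{"name": "shift_gripper", "arguments": {"segments": [{}, {"pos": [-0.004, 0, 0]}, {}, {}, {"pos": [0, 0, 0.006]}, {"pos": [0, 0, 0.006]}, {}, {}], "aperture": 0.066}}

```text
time_s: 5.4
ee_pos: [0.5328, 0.0565, 0.0226]
eef_rot: [-3.141, -0.0, 1.82]
force: [1.2, 0.4, -0.3]
grip_width: 0.0663
grip_force: 0.0
```

```bash
python3 - <<'E'
from h import *; import cv2
c=ctrl.camera("scene"); im=c["pixels"]; to(-.148,-.02,.032)
print("want tip",proj(c,B(V,[[.013,-.156,.012],[.013,-.14,.012],[.0255,-.156,.012],[.0255,-.14,.012]])).round(1).tolist())
b=cv2.imread("pics/scene0.png"); d=np.abs(im.astype(int)-b).sum(2)>60
m=np.zeros(d.shape,bool); m[100:330,380:430]=1; ys,xs=np.nonzero(d&m); print(ys.max(),xs[ys==ys.max()-1])
E
```

```text
t 5.45 move [ 0.0041 -0.0017 -0.0091] turn [-0.0002 -0.0001  0.0025] TCP binder [-0.0183 -0.1521  0.0229] F [ 0.9  0.6 -0.3] grip 0.06618032852653459 0.0 q [ 0.04  0.47  1.71  0.    0.96 -0.21]
want tip [[403.3, 282.5], [413.3, 283.2], [403.5, 287.7], [413.7, 288.4]]
271 [403 404 405 406 407 408 409 410 411 412 413 414 415]
```

Request:
{"name": "shift_gripper", "arguments": {"segments": [{"pos": [0, 0, 0.005]}, {"pos": [0, 0, 0.005]}, {"pos": [0, 0, 0.004]}, {}]}}

```text
time_s: 5.85
ee_pos: [0.5325, 0.0565, 0.0082]
eef_rot: [-3.14, -0.0, 1.82]
force: [-0.3, -0.2, -0.4]
grip_width: 0.0661
grip_force: 0.0
```

Request:
{"name": "shift_gripper", "arguments": {"segments": [{"pos": [0, 0, 0.004]}, {}, {}]}}

```text
time_s: 6.15
ee_pos: [0.5329, 0.0565, 0.0049]
eef_rot: [-3.141, -0.0, 1.82]
force: [0.5, -0.5, -0.1]
grip_width: 0.066
grip_force: 0.0
```

```bash
python3 - <<'E'
from h import *; import cv2
c=ctrl.camera("scene"); im=c["pixels"]; to(-.148,-.02,.032)
b=cv2.imread("pics/scene0.png"); d=np.abs(im.astype(int)-b).sum(2)>60
m=np.zeros(d.shape,bool); m[100:330,380:430]=1; ys,xs=np.nonzero(d&m); print(ys.max(),xs[ys==ys.max()-1],xs[ys==ys.max()-6])
cv2.imwrite("pics/s5.png",cv2.convertScaleAbs(cv2.resize(im[200:310,370:480],None,fx=5,fy=5,interpolation=cv2.INTER_CUBIC),alpha=1.4))
E
```

```text
t 6.2 move [ 0.0041 -0.0018 -0.027 ] turn [0.0001 0.     0.0024] TCP binder [-0.0182 -0.1521  0.005 ] F [-0.2 -0.4 -0. ] grip 0.06574497214063862 0.0 q [ 0.04  0.5   1.72  0.    0.92 -0.21]
280 [402 403 404 405 406 407 408 409 410 411 412 413] [402 403 404 405 406 407 408 409 410 411 412 413 414]
```

View pics/s5.png

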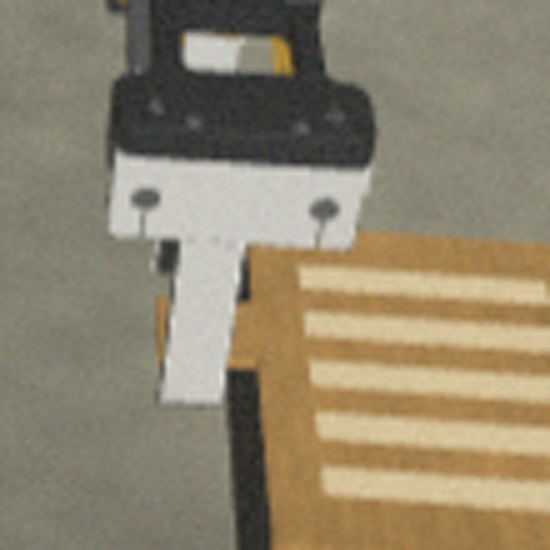

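The picture shows the near finger in front of the tab, with its tip at source row 280. For a tip 12 mm above the counter it should be about row 285. I go a little lower, then close.

Request:
{"name": "shift_gripper", "arguments": {"segments": [{"pos": [0, 0, 0.004]}, {"pos": [0, 0, 0.003]}, {}]}}

```text
time_s: 6.5
ee_pos: [0.5326, 0.0564, -0.0026]
eef_rot: [-3.141, -0.0, 1.82]
force: [-1.0, 0.2, 0.3]
grip_width: 0.0659
grip_force: 0.0
```

Request:
{"name": "shift_gripper", "arguments": {"segments": [{}, {}, {}, {}, {}, {}, {}], "aperture": 0.02, "clamp_n": 10}}

```text
time_s: 7.2
ee_pos: [0.5305, 0.0559, -0.0024]
eef_rot: [-3.136, -0.0, 1.82]
force: [-15.2, -5.8, 9.7]
grip_width: 0.0296
grip_force: 10.0
```

The tab is pinched at 29.6 mm with 10 N. A 16 N side load shows the tool sits about 2 mm too far along +x. I relieve that and start the arc.

Request:
{"name": "shift_gripper", "arguments": {"segments": [{"pos": [0, -0.001, 0]}, {"pos": [0, -0.001, 0]}, {}, {}], "aperture": 0.02, "clamp_n": 14}}

```text
time_s: 7.6
ee_pos: [0.5304, 0.0558, -0.0022]
eef_rot: [-3.14, -0.0, 1.82]
force: [-6.2, -2.4, 2.2]
grip_width: 0.0296
grip_force: 14.0
```

Request:
{"name": "shift_gripper", "arguments": {"segments": [{"pos": [0.0013, 0, -0.0193]}, {"pos": [0.0038, 0, -0.0190]}, {}]}}

```text
time_s: 7.9
ee_pos: [0.5291, 0.0611, 0.0375]
eef_rot: [-3.14, -0.0, 1.82]
force: [-5.5, -2.9, 0.2]
grip_width: 0.0296
grip_force: 14.0
```

```bash
python3 -c "
from h import *
to(-.148,-.02,.03)"
```

```text
t 7.9 move [-0.0013  0.0008  0.0075] turn [-0.0012 -0.0001  0.0027] TCP binder [-0.0208 -0.1467  0.0375] F [-5.5 -2.9  0.2] grip 0.02961563109453128 14.007855355739594 q [ 0.05  0.44  1.71 -0.    0.99 -0.2 ]
```

Request:
{"name": "shift_gripper", "arguments": {"segments": [{"pos": [0.0062, -0.001, -0.0183]}, {"pos": [0.0086, 0, -0.0174]}, {"pos": [0.0108, 0, -0.0161]}, {"pos": [0.0128, 0, -0.0146]}, {}]}}

```text
time_s: 8.4
ee_pos: [0.5196, 0.0989, 0.1043]
eef_rot: [3.14, 0.0, 1.821]
force: [-1.1, -4.8, 3.0]
grip_width: 0.0297
grip_force: 14.0
```

```bash
python3 - <<'E'
from h import *; import cv2
to(-.148,-.02,.03)
c=ctrl.camera("scene")["pixels"]; cv2.imwrite("pics/s6.png",cv2.convertScaleAbs(cv2.resize(c[90:340,340:620],None,fx=2.4,fy=2.4),alpha=1.3))
E
```

```text
t 8.4 move [-0.0403  0.0005  0.0743] turn [0.0021 0.0004 0.0036] TCP binder [-0.0208 -0.1077  0.1043] F [-1.1 -4.8  3. ] grip 0.029745984803894707 14.006352424621582 q [ 0.12  0.34  1.68 -0.    1.12 -0.13]
```

View pics/s6.png

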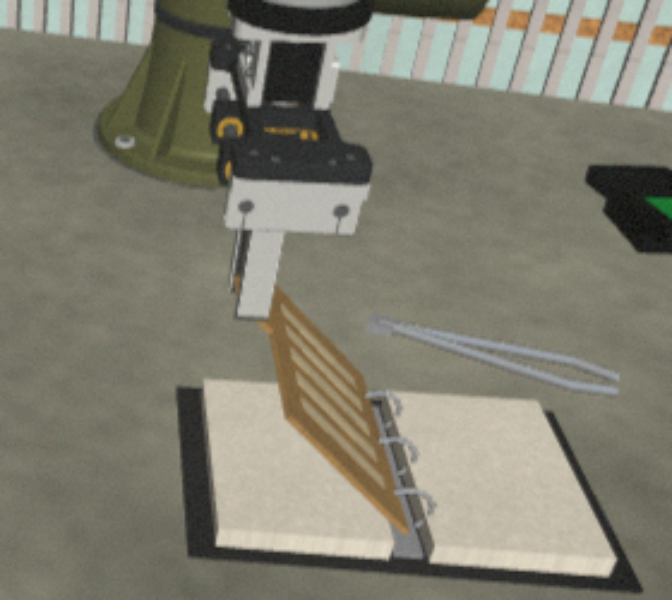

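The leaf is up at about 45°, pinched by the tab, and the forces are small. I carry on over the top.

Request:
{"name": "shift_gripper", "arguments": {"segments": [{"pos": [0.0140, 0, -0.0134]}, {"pos": [0.0161, 0, -0.0108]}, {"pos": [0.0174, 0, -0.0086]}, {"pos": [0.0183, 0, -0.0062]}, {"pos": [0.0190, 0, -0.0038]}, {"pos": [0.0193, 0, -0.0013]}, {}]}}

```text
time_s: 9.15
ee_pos: [0.4941, 0.2006, 0.1479]
eef_rot: [3.138, -0.0, 1.822]
force: [-1.4, -1.1, 11.3]
grip_width: 0.03
grip_force: 14.0
```

```bash
python3 -c "
from h import *
to(-.148,-.02,.03)"
```

```text
t 9.15 move [-0.1452 -0.0003  0.1178] turn [ 0.0031 -0.0004  0.004 ] TCP binder [-0.0206 -0.0028  0.1479] F [-1.4 -1.1 11.3] grip 0.029968669507369167 14.008689522743225 q [0.32 0.3  1.62 0.   1.22 0.07]
```

Request:
{"name": "shift_gripper", "arguments": {"segments": [{"pos": [0.0193, 0, -0.0007]}, {"pos": [0.0190, 0, 0.0038]}, {"pos": [0.0183, 0, 0.0062]}, {"pos": [0.0174, 0, 0.0086]}, {}]}}

```text
time_s: 9.65
ee_pos: [0.4759, 0.2731, 0.1292]
eef_rot: [3.138, -0.002, 1.822]
force: [1.3, 4.3, 8.1]
grip_width: 0.03
grip_force: 14.0
```

```bash
python3 -c "
from h import *
to(-.148,-.02,.03)"
```

```text
t 9.65 move [-0.2201 -0.0007  0.0988] turn [ 0.0037 -0.0021  0.004 ] TCP binder [-0.0206  0.0719  0.1292] F [1.3 4.3 8.1] grip 0.03004433969301644 14.014300256967545 q [0.45 0.35 1.6  0.   1.19 0.2 ]
```

Still a small outward force of about 9 N. I widen the path by about 1 mm and continue to roughly 150°.

Request:
{"name": "shift_gripper", "arguments": {"segments": [{"pos": [0.0166, 0, 0.0100]}, {"pos": [0.0146, 0, 0.0128]}, {"pos": [0.0128, 0, 0.0146]}, {"pos": [0.0108, 0, 0.0161]}, {}]}}

```text
time_s: 10.15
ee_pos: [0.4627, 0.3258, 0.0745]
eef_rot: [3.138, -0.002, 1.821]
force: [4.6, 6.3, 2.9]
grip_width: 0.0294
grip_force: 14.0
```

```bash
python3 -c "
from h import *
to(-.148,-.02,.03)"
```

```text
t 10.15 move [-0.2743 -0.0006  0.0439] turn [ 0.0036 -0.0021  0.0034] TCP binder [-0.0205  0.1262  0.0745] F [4.6 6.3 2.9] grip 0.02941990850949065 14.006370306015015 q [0.55 0.45 1.6  0.   1.09 0.3 ]
```

Request:
{"name": "shift_gripper", "arguments": {"segments": [{"pos": [0.0093, 0, 0.0174]}, {"pos": [0.0062, 0, 0.0183]}, {"pos": [0.0038, 0, 0.0190]}, {"pos": [0.0013, 0, 0.0180]}, {}]}}

```text
time_s: 10.65
ee_pos: [0.458, 0.3449, 0.0012]
eef_rot: [3.138, -0.002, 1.82]
force: [4.9, 7.8, 0.6]
grip_width: 0.0296
grip_force: 14.0
```

```bash
python3 -c "
from h import *
to(.148,-.02,-.0024)"
```

```text
t 10.65 move [0.0021 0.0005 0.0036] turn [ 0.0034 -0.0018  0.0024] TCP binder [-0.0205  0.1459  0.0012] F [4.9 7.8 0.6] grip 0.02962108838481666 13.992379009723663 q [0.58 0.57 1.61 0.   0.95 0.33]
```

Request:
{"name": "shift_gripper", "arguments": {"segments": [{"pos": [0, 0, 0.002]}, {}]}}

```text
time_s: 10.85
ee_pos: [0.458, 0.3449, 0.0007]
eef_rot: [3.138, -0.002, 1.82]
force: [4.9, 7.1, 0.4]
grip_width: 0.0295
grip_force: 14.0
```

Request:
{"name": "shift_gripper", "arguments": {"segments": [{}, {}, {}, {}, {}, {}], "aperture": 0.066}}

```text
time_s: 11.45
ee_pos: [0.4567, 0.3435, 0.0006]
eef_rot: [-3.141, 0.0, 1.82]
force: [-0.7, -0.4, -0.0]
grip_width: 0.0657
grip_force: 0.0
```

Request:
{"name": "shift_gripper", "arguments": {"segments": [{"pos": [0, 0, -0.01]}, {"pos": [0, 0, -0.02]}, {"pos": [0, 0, -0.03]}, {"pos": [0, 0, -0.03]}, {"pos": [0, 0, -0.03]}, {}]}}

```text
time_s: 12.05
ee_pos: [0.4583, 0.3446, 0.1256]
eef_rot: [3.135, -0.002, 1.82]
force: [-0.3, 0.3, -0.6]
grip_width: 0.0662
grip_force: 0.0
```

Request:
{"name": "shift_gripper", "arguments": {"segments": [{"pos": [0.03, 0, -0.01]}, {"pos": [0.03, -0.02, -0.01]}, {"pos": [0.03, -0.02, -0.01]}, {"pos": [0.03, -0.02, 0]}, {"pos": [0.03, -0.02, 0]}, {}, {}]}}

```text
time_s: 12.75
ee_pos: [0.3419, 0.4692, 0.1504]
eef_rot: [-3.141, 0.0, 1.821]
force: [0.6, -0.2, -0.1]
grip_width: 0.0661
grip_force: 0.0
```

```bash
python3 - <<'E'
from h import *; import cv2
from scipy.ndimage import label
for n,x in(("scene",B(V,[[0,.12,.0225],[-.02,.15,.0225],[-.07,.1,.0225],[.07,.12,.0225],[.07,-.1,.018],[-.02,-.15,0]])),):
    for n in("scene","top"):
        c=ctrl.camera(n); im=c["pixels"]; cv2.imwrite(f"pics/{n}9.png",im)
        for p in x:
            u,w=proj(c,p)[0].round().astype(int); print(n,u,w,im[w-1:w+2,u-1:u+2].mean((0,1)).round() if 0<=u<639 and 0<=w<479 else None)
        a=cv2.imread(f"pics/{n}0.png"); d=np.abs(im.astype(int)-a).sum(2)>70
        s=(slice(200,290),slice(335,450)) if n=="top" else (slice(205,280),slice(205,325)); print("small binder changed px",d[s].sum())
E
```

```text
scene 581 285 [ 50.  85. 111.]
scene 597 278 [ 50.  87. 113.]
scene 555 257 [ 50.  84. 109.]
scene 598 317 [ 48.  84. 109.]
scene 443 307 [129. 141. 147.]
scene 406 275 [84. 96. 97.]
small binder changed px 0
top 125 267 [ 62.  92. 116.]
top 112 281 [ 65.  94. 118.]
top 141 299 [ 66.  95. 120.]
top 119 233 [ 64.  93. 115.]
top 226 207 [137. 145. 151.]
top 262 245 [ 91. 100. 102.]
small binder changed px 0
```

Both cameras see brown card at the left-page leaf and tab points. The right side is bare paper, and the small binder is unchanged pixel for pixel. I'm handing in.

```bash
python3 -c "
from station import ctrl
print(ctrl.hand_in())"
```

```text
the job is handed in; nothing more can be done
None
```

I turned the larger binder's leaf over onto the left-hand pages, left the smaller binder's leaf where it was, and handed the job in at about 13 s; no verdict came back, and my last check was pixel colours in both cameras, not a viewed picture.

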